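# Lock the rinse nozzle into the quick coupling

## Task

Fit the rinse nozzle from the soap tray's socket into the quick coupling on the ledge: press the coupling's spring sleeve back (down) and turn it so that it stays hung under its two hooks, push the nozzle fully home, then turn the sleeve free so that it springs up again and locks the nozzle. Feel for the stops and press gently, and leave the other things on the ledge as they are.

Things in the scene. Friction and masses are not known exactly. Their poses are not given: they have to be found in the camera images.
- outlet: Quick coupling, fixed to the ledge, mouth up; origin centre of its underside on the ledge, z up along the bore. Steel base 96 mm across, 10 mm thick; on it a brass tube 32 mm across, bore 20 mm, in a steel spring sleeve. x axis: the line of the sleeve's two lugs at sleeve_turn 0. With the sleeve up, two hidden jaws block the bore to the nozzle, or lock into the groove of one that is fully home.
- mouth (a point): Centre of the coupling's mouth, 68 mm above the ledge; the mouth is a funnel 28 mm wide narrowing in 8 mm to the 20 mm bore. Fully home, the nozzle's nose tip is 33 to 39 mm below this point.
- seat_top (a point): Point on the bore's axis, 32 mm above the ledge, at the middle height of the seat on which the nozzle's nose tip rests when fully home. The true seat is up to 3 mm higher or lower, not readable: feel for it. Sprung seals grip the nose over the last 16 mm before it: pushing it in takes some 3 to 8 N, its own weight is not enough.
- sleeve_top (a point): Centre of the top rim of the sleeve, on the axis. Sleeve: upright knurled steel ring, outside 46 mm, inside 34 mm, 38 mm tall, its top flush with the mouth (68 mm up) when forward. Grip it across its outside in its upper 28 mm, at any yaw.
- sleeve_back (a joint): How far the sleeve is pressed back (down) from the mouth, m: 0 = fully forward (up). A spring pushes it up, about 6 N at 0 and 0.6 N more per mm. Its stops lie 7.5 to 13.5 mm back: the hook ring's height differs from time to time and cannot be read, so feel for the stop. The lugs pass under the hooks only within 1.5 mm of the stops; hung there it stands about 1.5 mm short of them.
- sleeve_turn (a joint): Turn of the sleeve, rad, counter-clockwise from above positive: 0 = lugs free of the hooks (play -0.04 to about 0.1), over 0.45 = lugs under the hooks, where the sleeve stays hung, 0.75 = end stop. It has some friction (about 0.1 N m) and stays where it is left.
- hook: Two hooks on the base, 35 degrees counter-clockwise (from above) of +x and -x of outlet, 27 to 44 mm from the axis, and below the lugs at turn 0 the sleeve's two steel stops; all one rigid ring, tops 24 to 31 mm above the ledge (see sleeve_back). Fingertips no more than 28 mm below the sleeve's top rim stay clear of the hooks. Origin: as outlet; it does not show the ring's height.
- seat: The seat in the bore, with its washer (see seat_top). Origin: as outlet; it does not show the washer's height.
- nozzle: Rinse nozzle, 64 mm long, 120 g. Origin: tip of its rounded nose; z along its axis to the spray face. Steel shank 17 mm across from 0 to 42 mm with a groove (10 mm across) from 15 to 29 mm; white plastic barrel 30 mm across from 42 to 64 mm, to be gripped. Fully home the barrel begins 3 to 9 mm above the mouth (keep fingertips above its lower edge) and ends at most 44 mm above a hung sleeve's rim.
- tray: Cracked green ceramic soap tray, fixed, 170 x 95 x 22 mm, origin centre of its underside, x along its length. A round socket (31 mm outside, 19 mm bore, rim 38 mm up) stands at x = +45 mm, the nozzle nose down in it; a bar of soap lies at x = -45 mm.
- socket (a point): Centre of the rim of the tray's socket, 38 mm above the ledge; the nozzle's nose tip stands 32 mm below it, its barrel begins 10 mm above it.
- soap: Bystander: soap bar 50 x 65 x 22 mm in the tray, origin centre of its underside.
- roller_low: Bystander: hard silicone hair roller standing, 35 mm across, 50 mm tall, origin centre of its underside.
- roller_high: Bystander: a second such roller stacked on the first (top at 100 mm), origin centre of its underside.
- pinbox: Bystander: steel hair pin box 55 x 85 x 28 mm with sliding cover, origin centre of its underside.
- shampoo: Bystander: bottle 56 mm across, 170 mm tall, origin centre of its underside.
- tumbler: Bystander: white tumbler 72 mm across, 95 mm tall, origin centre of its underside.
- sleeve: The spring sleeve of the coupling (see sleeve_top) with two lugs on its foot, along its x axis: 8 mm wide, reaching 35 mm from the axis, 6 mm thick, 24 to 30 mm above the ledge when forward. Origin: on the coupling's axis, 68 mm below the sleeve's top rim; turns with the sleeve.

How it is judged:
On the way, in this order (a step that is already met when the one before it is completed fails the run):
1. the sleeve is pressed back and turned under its hooks (value of joint sleeve_back above 0.005 m and value of joint sleeve_turn above 0.4 rad), for 0.2 s.
2. the nozzle is pushed home onto its seat in the coupling while the sleeve hangs back (value of joint sleeve_back above 0.005 m and z of nozzle in the frame of seat_top below 0.0045 m and horizontal distance between nozzle and seat_top below 0.003 m and contact force between nozzle and seat above 1 N), for 0.1 s.
3. the sleeve is turned free and has sprung forward over the seated nozzle (value of joint sleeve_back below 0.002 m and value of joint sleeve_turn below 0.2 rad and z of nozzle in the frame of seat_top below 0.0045 m and horizontal distance between nozzle and seat_top below 0.003 m), for 0.2 s.
At the end, for the whole second after the job is handed in: The nozzle stands in the coupling, its nose tip no more than 4.5 mm above the seat's middle height and within 3 mm of the axis, upright within 0.08 rad and at rest; the sleeve is forward (less than 2 mm back) and turned to less than 0.2 rad, so that the nozzle is locked (all of step 3 and angle between the z axis of nozzle and the z axis of outlet, either way round below 0.08 rad and linear speed of nozzle below 0.02 m/s); the robot touches nothing.
It fails at once if the sleeve is forced hard (over 30 N) against its stops or hooks (contact force between sleeve and hook above 30 N).
It fails at once if the nozzle is driven hard (over 30 N) onto its seat (contact force between nozzle and seat above 30 N).
It fails at once if the rollers, pin box, shampoo, tumbler or soap are knocked over or pushed more than 30 mm (distance of any of roller_low, roller_high, pinbox, shampoo, tumbler, soap from where it was at the start of the episode above 0.03 m).
It also fails if it takes over 61 s, if anything falls off the work surface, if the arm or the gripper's body presses on something with over 40 N, if the wrist force passes 120 N, or if a joint passes its speed limit or range.

## Robot

A 6-joint arm with a two-finger parallel gripper is mounted at the origin on the work surface. World frame = base frame: x ahead of the robot, y to its left, z up, the work surface at z = 0. Lengths are in m, angles in rad, forces in N, time in s.
With the tool pointing down it reaches from about 0.325 to 0.875 m from the base axis. Payload 4.4 kg.
Tool frame: the origin (TCP) lies at the very end of the fingers, on their centre line; the grasp point (between the pads) lies 19 mm behind it; z points along the fingers, x is the direction in which the jaws open and shut, and the axes are right-handed (so a half turn about z gives the same grasp; the last joint's range is limited). The gripper opens to 85 mm and grips with 20 to 120 N. Pads are 22 mm wide; open, the fingers measure 114 mm over their backs; the gripper's body (76 mm by 85 mm) begins 54 mm behind the grasp point. The pads swing forward as they close: fully open they stand 13 mm farther back than shut.
Start: joints at [1.171, 0.207, 1.542, -0, 1.393, -0.15], TCP at [0.142, 0.557, 0.231] pointing down, gripper open.
Joint ranges: [-2.73, 2.73], [-0.86, 2.22], [0.23, 2.46], [-1.11, 4.25], [0.08, 2.63], [-2.82, 2.82]. Speed limits (rad/s): [2.79, 2.79, 3.14, 3.14, 3.14, 3.14].

## Interface

Orientations are given as a unit quaternion [x, y, z, w].
In Python, from cell import manip gives the robot as it stands. The module is installed in compiled form; this text tells all that it offers.
- The arm moves only by the tool step_arm, never from a script. Its argument "targets" is a list of rows, each a list of 5 numbers: the opening in per cent of the stroke, from 0 (shut) to 100 (fully open), then the shift along the world's x, y, z in m, then the turn about the world's z in rad. In form: [[fingers, tx, ty, tz, turn], ...]. A call has exactly 8 rows; each row shifts and turns the pose as measured when the row begins; what a row does not reach is not made up. A row lasts 1/10 s, in which the tool goes at most 50 mm and 8.59 degrees, less where a joint would pass 70% of its speed; a pose out of reach is approached as far as the arm can. A call is refused whole if a number of a shift passes 0.05 or a number of a turn 0.15, either way. A call with a gripper value outside its range is refused whole. The fingers move at their own pace and stop on an object; "force" is the grip in N (left out, the last holds). Time passes only in rows, so rows that do not move let the fingers close, or fill a call up. It gives the time, the measured TCP pose, the force and the opening at its end, in the units of the state.
- manip.state(): the state, without advancing time (a new reading comes with each control period).
- manip.camera(name): name is "scene" or "top"; returns a dict with "image" (400x640x3 uint8, red, green, blue), "fx", "fy", "cx", "cy" (pixels), "eye" and "rotation" of the camera in the world. Camera axes: x right, y down, z forward; pixel columns grow to the right and rows downward; lengths in m; the calibration is good to about 2 mm. A picture is of the moment at which its call begins. There is no depth.
- manip.close_job(): hands the job in, once; it reports no verdict.
Trained networks look in the newest picture that a camera, given by its name, has taken for a name from the list of things; names that differ only in an ending like _2 or _b are one class to them, and where a whole thing is asked for, a point or a joint stands for the part that bears it (a point fixed in the world has none). Each returns a list of dicts, best first, with "confidence" (0 to 1); they miss things now and then, are a little off and sometimes report something else, mostly with a low value. They report only what shows in the picture. A call takes as long as a camera call.
- manip.outline_of(camera, query): "pixels" (400x640 bool, what is visible of it).
- manip.landmark_of(camera, query): "at" ([x, y, z] in m, in world coordinates, good to about 4 mm: a listed point, or the origin of a listed thing).
The state is a dict: "time": time; "qpos": joint angles; "joint_vel": joint speeds; "effort": joint torques, N m; "tool_pos": TCP position; "tool_rot": TCP orientation; "wrist_force": force on the tool from outside, world axes, zero at the start; "torque": the same for the moment, N m; "finger_gap": opening from 0.0 (shut) to 1.0 (fully open).
Only numpy, scipy, OpenCV 4.12 (cv2) and the standard library are available. Lean on these libraries where they do the work, as an engineer would, in place of code of your own. Each camera call takes 0.05 s, during which the arm holds its last target.

## Working session

There is one attempt and no reset: what is moved stays moved. The work goes in short steps, Python scripts to look and compute and a tool call to move; the robot and the scene stay as the last step left them, time stands still between calls to the robot, and variables do not carry over. Pictures are saved under pics/ and viewed, and the job is handed in when it is done.

Besides the shell and the picture viewer there is one more tool, called after ">>>" by a JSON object that holds its "name" and its "arguments". step_arm: Moves the arm, as the interface text tells. Its arguments: {"type":"object","properties":{"targets":{"type":"array","items":{"type":"array","items":{"type":"number"}}},"force":{"type":"number"}},"required":["targets"]}

```bash
mkdir -p pics
cat > h.py <<'E'
from cell import manip
import numpy as np, cv2
def snap(cam,fn):
    c=manip.camera(cam); cv2.imwrite('pics/'+fn,c['image'][:,:,::-1]); return c
def proj(c,p):
    R=np.array(c['rotation']); 
    if R.shape!=(3,3):
        from scipy.spatial.transform import Rotation; R=Rotation.from_quat(R).as_matrix()
    q=R.T@(np.array(p)-c['eye']); return c['fx']*q[0]/q[2]+c['cx'],c['fy']*q[1]/q[2]+c['cy']
def st():
    s=manip.state(); print(s['time'],np.round(s['tool_pos'],4),np.round(s['tool_rot'],4),np.round(s['wrist_force'],2),np.round(s['torque'],3),round(s['finger_gap'],3),np.round(s['qpos'],3))
E
python3 - <<'E'
from h import *
st()
for cam in ['top','scene']:
    c=snap(cam,cam+'0.png'); print(cam,c['eye'],np.round(c['rotation'],3))
    for n in ['mouth','outlet','sleeve_top','sleeve','hook','nozzle','socket','tray','soap','roller_low','roller_high','pinbox','shampoo','tumbler']:
        r=manip.landmark_of(cam,n)
        print(n,[(np.round(x['at'],4),round(x['confidence'],2),np.round(proj(c,x['at']))) for x in r[:2]])
st()
E
```

```text
0.0 [0.1418 0.5564 0.2301] [ 7.897e-01  6.135e-01 -1.000e-03  6.000e-04] [ 0.45 -0.7  -0.47] [ 0.036  0.009 -0.002] 1.001 [ 1.171  0.207  1.543 -0.     1.394 -0.15 ]
top [ 0.53442046 -0.07123567  1.09955721] [ 0.715 -0.698  0.035 -0.013]
mouth [(array([ 0.5129, -0.1949,  0.0693]), 0.8, array([354., 240.])), (array([ 0.511 , -0.1959,  0.0679]), 0.59, array([355., 241.]))]
outlet [(array([ 0.5156, -0.1913, -0.0036]), 0.9, array([350., 239.]))]
sleeve_top [(array([ 0.5129, -0.1957,  0.0688]), 0.69, array([355., 240.]))]
sleeve [(array([ 5.119e-01, -1.926e-01,  4.000e-04]), 0.54, array([351., 240.]))]
hook [(array([ 5.133e-01, -1.925e-01,  4.000e-04]), 0.5, array([351., 240.]))]
nozzle [(array([0.6321, 0.1379, 0.0068]), 0.44, array([235., 195.]))]
socket [(array([0.6338, 0.138 , 0.0383]), 0.81, array([232., 193.]))]
tray [(array([ 0.5944,  0.1537, -0.0033]), 0.61, array([229., 208.]))]
soap []
roller_low [(array([ 0.4589,  0.0119, -0.0039]), 0.41, array([278., 258.]))]
roller_high [(array([ 0.5113, -0.1912,  0.0017]), 0.62, array([350., 240.])), (array([0.5498, 0.1729, 0.0057]), 0.6, arr
[... 1126 characters left out ...]
 -0.1941,  0.0312]), 0.24, array([332., 179.]))]
soap [(array([0.5561, 0.1784, 0.0086]), 0.85, array([436., 273.]))]
roller_low [(array([0.4597, 0.0133, 0.0024]), 0.59, array([404., 217.]))]
roller_high [(array([0.4624, 0.0077, 0.0453]), 0.68, array([403., 202.]))]
pinbox [(array([ 0.6217, -0.0091, -0.0018]), 0.8, array([348., 242.])), (array([0.63  , 0.1334, 0.005 ]), 0.6, array([394., 279.]))]
shampoo [(array([ 0.7862, -0.1468,  0.0069]), 0.64, array([253., 239.]))]
tumbler [(array([ 0.5938, -0.407 ,  0.001 ]), 0.57, array([264., 167.]))]
1.5 [0.1421 0.5572 0.2313] [ 0.7897  0.6135 -0.     -0.    ] [ 0.28 -0.   -0.26] [-0.002 -0.002  0.042] 1.002 [ 1.171  0.207  1.542  0.     1.394 -0.15 ]
```

Run:
```python
import cv2
a=cv2.imread('pics/top0.png');b=cv2.imread('pics/scene0.png')
cv2.imwrite('pics/c1.png',cv2.hconcat([cv2.resize(a[200:280,314:394],(400,400),interpolation=2),cv2.resize(b[140:220,293:373],(400,400),interpolation=2)]))
```

```text
(no output)
```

View pics/top0.png

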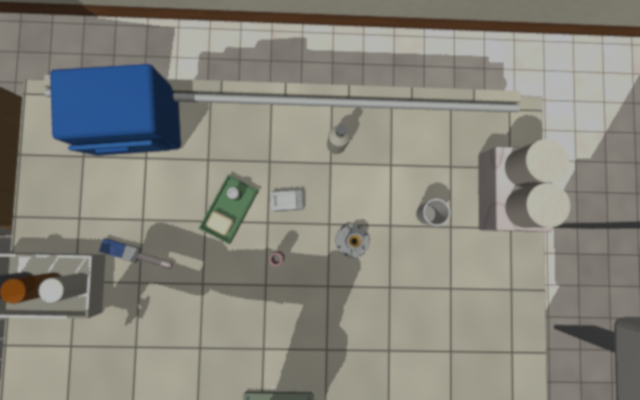

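View pics/scene0.png

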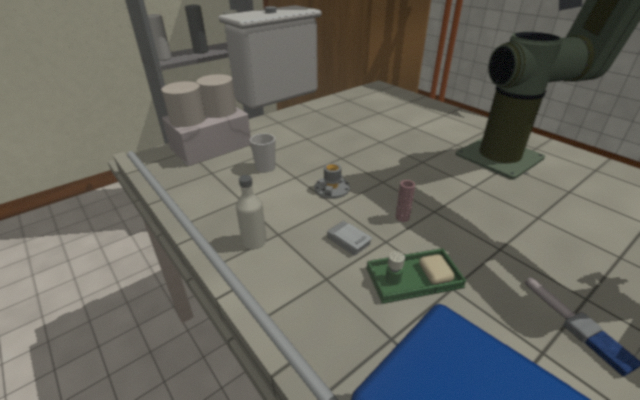

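View pics/c1.png

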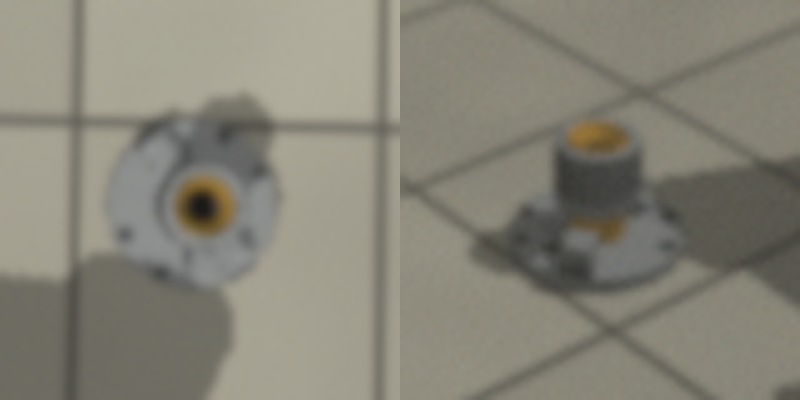

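>>> {"name": "step_arm", "arguments": {"targets": [[100, 0.022, -0.045, 0, -0.06], [100, 0.022, -0.045, 0, -0.06], [100, 0.022, -0.045, 0, -0.06], [100, 0.022, -0.045, 0, -0.06], [100, 0.022, -0.045, 0, -0.06], [100, 0.022, -0.045, 0, -0.06], [100, 0.022, -0.045, 0, -0.06], [100, 0.022, -0.045, 0, -0.06]]}}

```text
time: 2.3
tool_pos: [0.3159, 0.1981, 0.2314]
tool_rot: [0.914, 0.406, 0.004, -0.0]
wrist_force: [0.6, 0.8, -0.6]
finger_gap: 0.998
```

>>> {"name": "step_arm", "arguments": {"targets": [[100, 0.022, -0.045, 0, -0.06], [100, 0.022, -0.045, 0, -0.06], [100, 0.022, -0.045, 0, -0.06], [100, 0.022, -0.045, 0, -0.06], [100, 0.022, -0.045, 0, -0.06], [100, 0.022, -0.045, 0, -0.06], [100, 0.022, -0.045, 0, -0.06], [100, 0.022, -0.045, 0, -0.06]]}}

```text
time: 3.1
tool_pos: [0.4892, -0.1629, 0.2347]
tool_rot: [0.986, 0.165, 0.009, 0.003]
wrist_force: [0.7, 0.6, -0.6]
finger_gap: 0.997
```

>>> {"name": "step_arm", "arguments": {"targets": [[100, 0.012, -0.016, -0.02, 0], [100, 0.011, -0.016, -0.03, 0], [100, 0, 0, -0.04, 0], [100, 0, 0, -0.04, 0], [100, 0, 0, 0, 0], [100, 0, 0, 0, 0], [100, 0, 0, 0, 0], [100, 0, 0, 0, 0]]}}

```text
time: 3.9
tool_pos: [0.5195, -0.2073, 0.1083]
tool_rot: [0.987, 0.16, 0.015, 0.009]
wrist_force: [0.3, 0.5, 0.3]
finger_gap: 0.999
```

Run:
```python
from h import *
st()
a=snap('top','top1.png')['image'];b=snap('scene','sc1.png')['image']
cv2.imwrite('pics/c2.png',cv2.hconcat([cv2.resize(a[200:280,314:394],(400,400),interpolation=2),cv2.resize(b[110:210,283:383],(400,400),interpolation=2)])[:,:,::-1])
```

```text
3.9 [ 0.5195 -0.2073  0.1083] [0.987  0.1598 0.0154 0.009 ] [0.35 0.49 0.3 ] [ 0.021 -0.008  0.014] 0.999 [-0.538  0.284  1.721  0.007  1.102 -0.862]
```

View pics/c2.png

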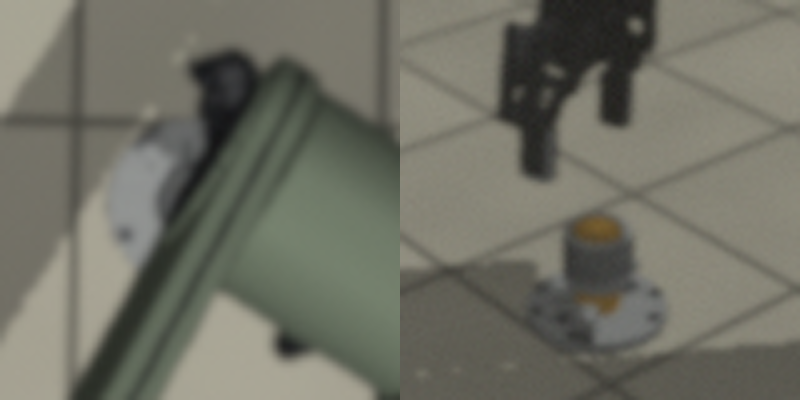

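>>> {"name": "step_arm", "arguments": {"targets": [[100, -0.003, 0.005, 0, 0], [100, -0.002, 0.004, 0, 0], [100, -0.002, 0.003, 0, 0], [100, 0, 0, 0, 0], [100, 0, 0, -0.01, 0], [100, 0, 0, -0.01, 0], [100, 0, 0, 0, 0], [100, 0, 0, 0, 0]]}}

```text
time: 4.8
tool_pos: [0.513, -0.1943, 0.0891]
tool_rot: [0.987, 0.16, 0.017, 0.011]
wrist_force: [-0.5, -1.1, 0.4]
finger_gap: 1.001
```

Run:
```python
from h import *
st()
```

```text
4.8 [ 0.513  -0.1943  0.0891] [0.9869 0.1603 0.0173 0.0105] [-0.51 -1.07  0.36] [-0.009 -0.011 -0.016] 1.001 [-0.523  0.288  1.763  0.006  1.051 -0.848]
```

>>> {"name": "step_arm", "arguments": {"targets": [[100, 0, 0, -0.012, 0], [100, 0, 0, -0.012, 0], [100, 0, 0, -0.012, 0], [100, 0, 0, -0.004, 0], [100, 0, 0, 0, 0], [100, 0, 0, 0, 0], [100, 0, 0, 0, 0], [100, 0, 0, 0, 0]]}}

```text
time: 5.6
tool_pos: [0.5125, -0.1943, 0.0445]
tool_rot: [0.987, 0.16, 0.017, 0.01]
wrist_force: [0.0, -0.1, 0.5]
finger_gap: 0.999
```

Run:
```python
from h import *
st()
b=snap('scene','sc3.png')['image']
cv2.imwrite('pics/c3.png',cv2.resize(b[110:210,283:383],(500,500),interpolation=2)[:,:,::-1])
```

```text
5.6 [ 0.5125 -0.1943  0.0445] [0.9869 0.1601 0.0165 0.01  ] [ 0.04 -0.09  0.5 ] [0.047 0.008 0.   ] 0.999 [-0.523  0.357  1.784  0.007  0.963 -0.849]
```

View pics/c3.png

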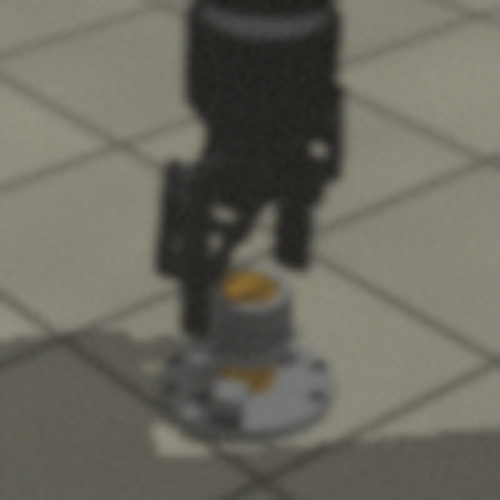

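>>> {"name": "step_arm", "arguments": {"force": 40, "targets": [[70, 0, 0, 0, 0], [50, 0, 0, 0, 0], [45, 0, 0, 0, 0], [40, 0, 0, 0, 0], [40, 0, 0, 0, 0], [40, 0, 0, 0, 0], [40, 0, 0, 0, 0], [40, 0, 0, 0, 0]]}}

```text
time: 6.45
tool_pos: [0.5135, -0.1946, 0.046]
tool_rot: [0.987, 0.16, 0.018, 0.011]
wrist_force: [-0.8, 0.6, 0.4]
finger_gap: 0.528
```

Run:
```python
from h import *
st()
```

```text
6.45 [ 0.5135 -0.1946  0.046 ] [0.9869 0.1601 0.0176 0.0108] [-0.78  0.62  0.39] [0.013 0.02  0.015] 0.528 [-0.523  0.355  1.783  0.007  0.963 -0.849]
```

>>> {"name": "step_arm", "arguments": {"force": 60, "targets": [[20, 0, 0, 0, 0], [20, 0, 0, -0.002, 0], [20, 0, 0, -0.002, 0], [20, 0, 0, -0.002, 0], [20, 0, 0, 0, 0], [20, 0, 0, 0, 0], [20, 0, 0, 0, 0], [20, 0, 0, 0, 0]]}}

```text
time: 7.25
tool_pos: [0.5135, -0.1946, 0.0432]
tool_rot: [0.987, 0.16, 0.017, 0.011]
wrist_force: [-2.2, 0.1, 4.6]
finger_gap: 0.52
```

Run:
```python
from h import *
st()
```

```text
7.25 [ 0.5135 -0.1946  0.0432] [0.9869 0.1602 0.0171 0.0105] [-2.23  0.1   4.57] [ 0.187  0.328 -0.06 ] 0.52 [-0.523  0.36   1.783  0.007  0.959 -0.848]
```

>>> {"name": "step_arm", "arguments": {"targets": [[20, 0, 0, -0.002, 0], [20, 0, 0, -0.002, 0], [20, 0, 0, -0.002, 0], [20, 0, 0, -0.002, 0], [20, 0, 0, -0.001, 0], [20, 0, 0, -0.001, 0], [20, 0, 0, -0.001, 0], [20, 0, 0, -0.001, 0]]}}

```text
time: 8.05
tool_pos: [0.5137, -0.1947, 0.0375]
tool_rot: [0.987, 0.16, 0.016, 0.01]
wrist_force: [-3.9, 2.3, 10.4]
finger_gap: 0.522
```

Run:
```python
from h import *
st()
```

```text
8.05 [ 0.5137 -0.1947  0.0375] [0.9869 0.1604 0.0162 0.0101] [-3.92  2.26 10.36] [ 0.336  0.683 -0.045] 0.522 [-0.523  0.371  1.783  0.006  0.95  -0.848]
```

>>> {"name": "step_arm", "arguments": {"targets": [[20, -0.0003, 0, -0.001, 0], [20, -0.0003, 0, -0.001, 0], [20, 0, 0, -0.001, 0], [20, 0, 0, -0.001, 0], [20, 0, 0, -0.001, 0], [20, 0, 0, -0.001, 0], [20, 0, 0, -0.001, 0], [20, 0, 0, -0.001, 0]]}}

```text
time: 8.85
tool_pos: [0.5137, -0.1947, 0.0374]
tool_rot: [0.987, 0.161, 0.016, 0.01]
wrist_force: [-3.9, 2.2, 10.5]
finger_gap: 0.516
```

Run:
```python
from h import *
st()
```

```text
8.85 [ 0.5137 -0.1947  0.0374] [0.9869 0.1606 0.0157 0.0097] [-3.94  2.24 10.55] [ 0.349  0.624 -0.085] 0.516 [-0.523  0.372  1.782  0.006  0.952 -0.849]
```

>>> {"name": "step_arm", "arguments": {"targets": [[20, -0.0003, 0, -0.0015, 0], [20, -0.0003, 0, -0.0015, 0], [20, 0, 0, -0.0015, 0], [20, 0, 0, -0.0015, 0], [20, 0, 0, -0.0015, 0], [20, 0, 0, -0.0015, 0], [20, 0, 0, -0.0015, 0], [20, 0, 0, -0.0015, 0]]}}

```text
time: 9.65
tool_pos: [0.5137, -0.1947, 0.0345]
tool_rot: [0.987, 0.161, 0.015, 0.009]
wrist_force: [-5.5, 3.0, 12.6]
finger_gap: 0.52
```

Run:
```python
from h import *
st()
```

```text
9.65 [ 0.5137 -0.1947  0.0345] [0.9868 0.1608 0.0152 0.0093] [-5.46  3.   12.62] [ 0.345  0.818 -0.014] 0.52 [-0.523  0.377  1.781  0.006  0.948 -0.849]
```

>>> {"name": "step_arm", "arguments": {"targets": [[20, -0.0003, 0, -0.002, 0], [20, -0.0003, 0, -0.002, 0], [20, 0, 0, -0.002, 0], [20, 0, 0, -0.002, 0], [20, 0, 0, -0.002, 0], [20, 0, 0, -0.002, 0], [20, 0, 0, -0.002, 0], [20, 0, 0, -0.002, 0]]}}

```text
time: 10.45
tool_pos: [0.5137, -0.1947, 0.0339]
tool_rot: [0.987, 0.161, 0.014, 0.009]
wrist_force: [-7.2, 3.0, 17.2]
finger_gap: 0.521
```

Run:
```python
from h import *
st()
```

```text
10.45 [ 0.5137 -0.1947  0.0339] [0.9868 0.1612 0.0139 0.0085] [-7.16  3.01 17.17] [ 0.593  0.983 -0.016] 0.521 [-0.522  0.38   1.779  0.005  0.95  -0.849]
```

>>> {"name": "step_arm", "arguments": {"targets": [[20, 0, 0, -0.002, 0.1], [20, 0, 0, -0.002, 0.1], [20, 0, 0, -0.002, 0.1], [20, 0, 0, -0.002, 0.1], [20, 0, 0, -0.002, 0.1], [20, 0, 0, -0.002, 0.05], [20, 0, 0, -0.002, 0], [20, 0, 0, -0.002, 0]]}}

```text
time: 11.25
tool_pos: [0.514, -0.1942, 0.0312]
tool_rot: [0.901, 0.433, 0.015, 0.003]
wrist_force: [-6.7, 1.8, 14.8]
finger_gap: 0.521
```

Run:
```python
from h import *
st()
```

```text
11.25 [ 0.514  -0.1942  0.0312] [0.9011 0.4333 0.0152 0.0025] [-6.72  1.79 14.8 ] [0.576 0.749 0.044] 0.521 [-0.532  0.389  1.773  0.027  0.958 -1.444]
```

Run:
```python
from h import *
b=snap('scene','sc4.png')['image']
cv2.imwrite('pics/c4.png',cv2.hconcat([cv2.resize(b[140:210,298:368],(400,400),interpolation=2)[:,:,::-1],cv2.resize(cv2.imread('pics/scene0.png')[140:210,298:368],(400,400),interpolation=2)]))
```

```text
(no output)
```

View pics/c4.png

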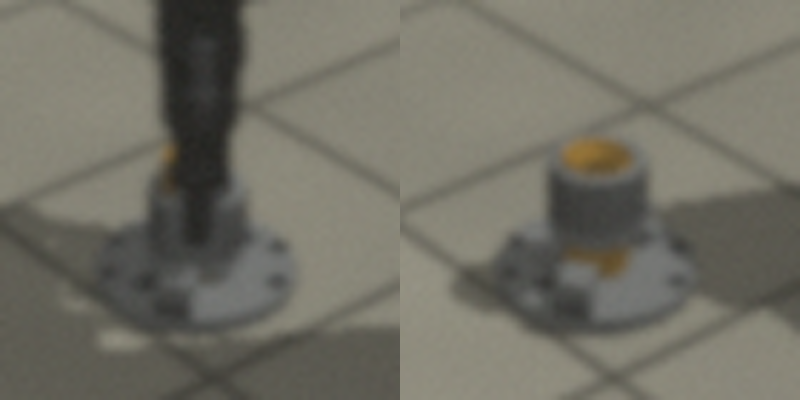

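>>> {"name": "step_arm", "arguments": {"targets": [[20, 0, 0, -0.0015, 0.05], [20, 0, 0, -0.0015, 0.05], [20, 0, 0, -0.0015, 0.05], [20, 0, 0, -0.0015, 0.03], [20, 0, 0, -0.0015, 0], [20, 0, 0, -0.0005, 0], [20, 0, 0, 0.0005, 0], [20, 0, 0, 0.001, 0]]}}

```text
time: 12.1
tool_pos: [0.5138, -0.1939, 0.0356]
tool_rot: [0.858, 0.513, 0.015, -0.001]
wrist_force: [0.7, -0.5, -6.7]
finger_gap: 0.52
```

Run:
```python
from h import *
st()
```

```text
12.1 [ 0.5138 -0.1939  0.0356] [ 0.8584  0.5127  0.0155 -0.0013] [ 0.68 -0.48 -6.7 ] [ 0.009 -0.167 -0.285] 0.52 [-0.535  0.385  1.767  0.034  0.977 -1.631]
```

>>> {"name": "step_arm", "arguments": {"targets": [[20, 0, 0, -0.0005, 0], [100, 0, 0, 0, 0], [100, 0, 0, 0, 0], [100, 0, 0, 0, 0], [100, 0, 0, 0, 0], [100, 0, 0, 0.01, 0], [100, 0, 0, 0.02, 0], [100, 0, 0, 0.03, 0]]}}

```text
time: 12.9
tool_pos: [0.5098, -0.1917, 0.0908]
tool_rot: [0.858, 0.513, 0.013, -0.006]
wrist_force: [0.3, -0.3, 0.5]
finger_gap: 0.999
```

>>> {"name": "step_arm", "arguments": {"targets": [[100, 0, 0, 0.04, 0], [100, 0.013, 0.04, 0.025, 0], [100, 0.014, 0.042, 0, 0], [100, 0.014, 0.042, 0, 0], [100, 0.014, 0.042, 0, 0], [100, 0.014, 0.042, 0, 0], [100, 0.014, 0.042, 0, 0], [100, 0, 0, 0, 0]]}}

```text
time: 13.7
tool_pos: [0.6011, 0.0639, 0.1736]
tool_rot: [0.86, 0.51, 0.022, 0.003]
wrist_force: [0.8, -0.2, -1.1]
finger_gap: 0.999
```

Run:
```python
from h import *
st()
a=snap('top','top5.png')['image'];b=snap('scene','sc5.png')['image']
cv2.imwrite('pics/c5.png',cv2.hconcat([cv2.resize(a[200:280,314:394],(400,400),interpolation=2),cv2.resize(b[140:210,298:368],(400,400),interpolation=2)])[:,:,::-1])
for cam in ['top','scene']:
    for n in ['sleeve_top','nozzle','socket']:
        print(n,[(np.round(x['at'],4),round(x['confidence'],2)) for x in manip.landmark_of(cam,n)[:1]])
```

```text
13.7 [0.6011 0.0639 0.1736] [0.8598 0.5102 0.0215 0.0029] [ 0.8  -0.19 -1.15] [-0.066  0.016  0.035] 0.999 [-0.047  0.293  1.559  0.02   1.25  -1.124]
sleeve_top [(array([ 0.5109, -0.1954,  0.0588]), 0.46)]
nozzle [(array([0.4643, 0.0111, 0.0488]), 0.26)]
socket []
sleeve_top [(array([ 0.5156, -0.1932,  0.0594]), 0.55)]
nozzle [(array([0.6318, 0.1341, 0.0034]), 0.64)]
socket [(array([0.6322, 0.1338, 0.0413]), 0.81)]
```

View pics/c5.png

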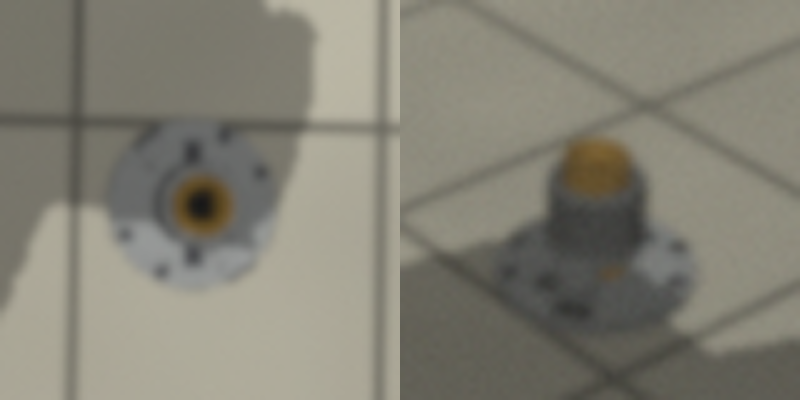

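>>> {"name": "step_arm", "arguments": {"targets": [[100, 0.01, 0.024, 0, 0], [100, 0.01, 0.024, 0, 0], [100, 0.007, 0.014, -0.02, 0], [100, 0, 0, -0.02, 0], [100, 0, 0, -0.02, 0], [100, 0, 0, 0, 0], [100, 0, 0, 0, 0], [100, 0, 0, 0, 0]]}}

```text
time: 14.9
tool_pos: [0.6289, 0.1129, 0.113]
tool_rot: [0.865, 0.501, 0.021, 0.004]
wrist_force: [0.2, -0.7, 0.4]
finger_gap: 1.002
```

Run:
```python
from h import *
st()
```

```text
14.9 [0.6289 0.1129 0.113 ] [0.8653 0.5008 0.0209 0.0043] [ 0.25 -0.69  0.39] [-0.03   0.1    0.022] 1.002 [ 0.036  0.426  1.515  0.013  1.16  -1.018]
```

>>> {"name": "step_arm", "arguments": {"targets": [[100, 0.001, 0.008, 0, 0], [100, 0.001, 0.008, 0, 0], [100, 0.001, 0.006, -0.005, 0], [100, 0, 0, -0.005, 0], [100, 0, 0, 0, 0], [100, 0, 0, 0, 0], [100, 0, 0, 0, 0], [100, 0, 0, 0, 0]]}}

```text
time: 15.7
tool_pos: [0.6344, 0.137, 0.1062]
tool_rot: [0.865, 0.501, 0.024, 0.006]
wrist_force: [0.6, 0.3, -0.4]
finger_gap: 1.001
```

Run:
```python
from h import *
st()
```

```text
15.7 [0.6344 0.137  0.1062] [0.8653 0.5007 0.0238 0.0056] [ 0.56  0.26 -0.38] [ 0.023 -0.066 -0.069] 1.001 [ 0.074  0.449  1.497  0.012  1.147 -0.979]
```

>>> {"name": "step_arm", "arguments": {"targets": [[100, -0.001, 0, -0.014, 0], [100, -0.001, 0, -0.014, 0], [100, 0, -0.001, -0.012, 0], [100, 0, 0, -0.006, 0], [100, 0, 0, -0.003, 0], [100, 0, 0, 0, 0], [100, 0, 0, 0, 0], [100, 0, 0, 0, 0]]}}

```text
time: 16.5
tool_pos: [0.6307, 0.1351, 0.051]
tool_rot: [0.866, 0.5, 0.022, 0.005]
wrist_force: [-0.3, -0.1, -0.5]
finger_gap: 0.996
```

Run:
```python
from h import *
st()
b=snap('scene','sc6.png')['image']
cv2.imwrite('pics/c6.png',cv2.resize(b[210:310,345:445],(500,500),interpolation=2)[:,:,::-1])
```

```text
16.5 [0.6307 0.1351 0.051 ] [0.8656 0.5003 0.0223 0.005 ] [-0.28 -0.07 -0.5 ] [-0.062  0.     0.019] 0.996 [ 0.072  0.514  1.532  0.012  1.051 -0.982]
```

View pics/c6.png

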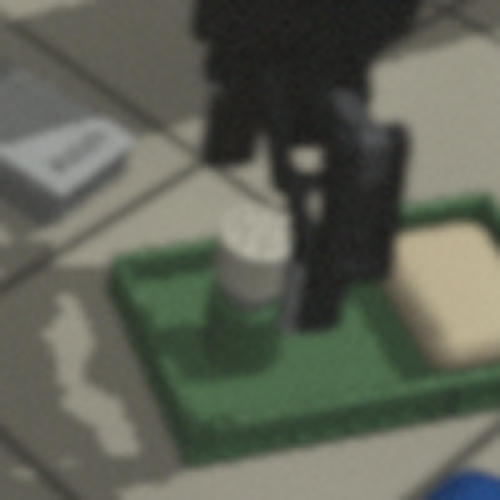

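>>> {"name": "step_arm", "arguments": {"force": 40, "targets": [[60, 0, 0, 0, 0], [40, 0, 0, 0, 0], [30, 0, 0, 0, 0], [20, 0, 0, 0, 0], [20, 0, 0, 0, 0], [20, 0, 0, 0, 0], [20, 0, 0, 0, 0], [20, 0, 0, 0, 0]]}}

```text
time: 17.35
tool_pos: [0.6324, 0.1354, 0.0533]
tool_rot: [0.865, 0.5, 0.024, 0.006]
wrist_force: [-0.1, 0.5, 0.5]
finger_gap: 0.333
```

Run:
```python
from h import *
st()
b=snap('scene','sc7.png')['image']
cv2.imwrite('pics/c7.png',cv2.resize(b[210:310,345:445],(500,500),interpolation=2)[:,:,::-1])
```

```text
17.35 [0.6324 0.1354 0.0533] [0.8655 0.5003 0.0242 0.0059] [-0.15  0.46  0.53] [-0.073  0.049 -0.029] 0.333 [ 0.072  0.511  1.531  0.012  1.051 -0.982]
```

View pics/c7.png

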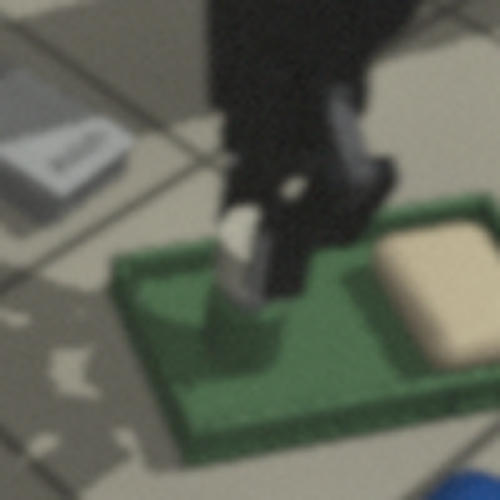

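>>> {"name": "step_arm", "arguments": {"force": 60, "targets": [[20, 0, 0, 0.01, 0], [20, 0, 0, 0.02, 0], [20, 0, 0, 0.03, 0], [20, 0, 0, 0.03, 0], [20, 0, 0, 0.03, 0], [20, -0.01, -0.03, 0.02, 0], [20, -0.014, -0.04, 0, 0], [20, -0.014, -0.04, 0, 0]]}}

```text
time: 18.2
tool_pos: [0.593, 0.0274, 0.2013]
tool_rot: [0.863, 0.504, 0.025, 0.006]
wrist_force: [0.1, -0.5, -2.2]
finger_gap: 0.326
```

>>> {"name": "step_arm", "arguments": {"targets": [[20, -0.015, -0.042, 0, 0], [20, -0.015, -0.042, 0, 0], [20, -0.015, -0.042, 0, 0], [20, -0.012, -0.03, 0, 0], [20, -0.005, -0.015, 0, 0], [20, 0, 0, 0, 0], [20, 0, 0, 0, 0], [20, 0, 0, 0, 0]]}}

```text
time: 19.0
tool_pos: [0.526, -0.1538, 0.2074]
tool_rot: [0.864, 0.502, 0.027, 0.009]
wrist_force: [0.2, -0.4, -1.3]
finger_gap: 0.32
```

Run:
```python
from h import *
st()
```

```text
19.0 [ 0.526  -0.1538  0.2074] [0.8645 0.5018 0.0269 0.0093] [ 0.19 -0.4  -1.31] [-0.008 -0.001  0.047] 0.32 [-0.463  0.138  1.674  0.036  1.285 -1.524]
```

>>> {"name": "step_arm", "arguments": {"targets": [[20, -0.004, -0.012, 0, 0], [20, -0.004, -0.012, 0, 0], [20, -0.004, -0.01, -0.015, 0], [20, -0.002, -0.004, -0.02, 0], [20, 0, 0, -0.02, 0], [20, 0, 0, -0.01, 0], [20, 0, 0, 0, 0], [20, 0, 0, 0, 0]]}}

```text
time: 19.8
tool_pos: [0.51, -0.1939, 0.1368]
tool_rot: [0.863, 0.504, 0.026, 0.009]
wrist_force: [-0.3, -0.1, -0.6]
finger_gap: 0.325
```

Run:
```python
from h import *
st()
c=snap('scene','sc8.png');b=c['image']
cv2.imwrite('pics/c8.png',cv2.resize(b[100:210,283:393],(550,550),interpolation=2)[:,:,::-1])
r=manip.landmark_of('scene','nozzle');print([(np.round(x['at'],4),x['confidence'],np.round(proj(c,x['at']))) for x in r[:2]])
print(proj(c,[.5138,-.194,.068]),proj(c,[.5138,-.194,.1]))
```

```text
19.8 [ 0.51   -0.1939  0.1368] [0.8635 0.5036 0.0261 0.0086] [-0.3  -0.06 -0.57] [0.018 0.022 0.008] 0.325 [-0.544  0.214  1.742  0.041  1.146 -1.616]
[(array([ 0.5088, -0.1964,  0.0912]), 0.69, array([333., 159.])), (array([0.4639, 0.0076, 0.0481]), 0.53, array([403., 201.]))]
(np.float64(331.74315838913225), np.float64(167.29483256941143)) (np.float64(331.8979314657579), np.float64(156.56230140040677))
```

View pics/c8.png

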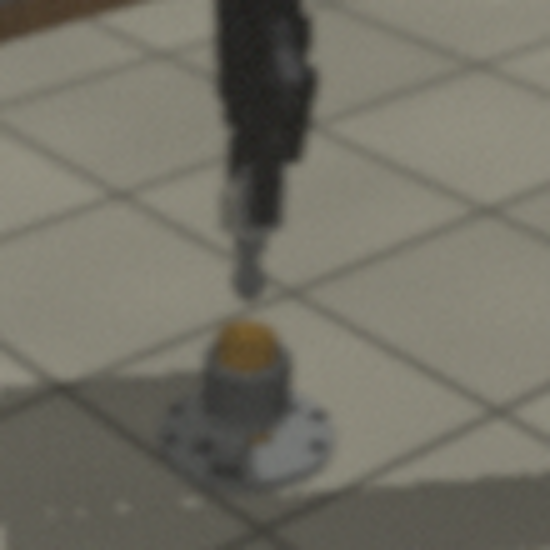

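>>> {"name": "step_arm", "arguments": {"targets": [[20, 0, 0, -0.006, 0], [20, 0, 0, -0.006, 0], [20, 0, 0, -0.006, 0], [20, 0, 0, -0.005, 0], [20, 0, 0, -0.004, 0], [20, 0, 0, -0.003, 0], [20, 0, 0, 0, 0], [20, 0, 0, 0, 0]]}}

```text
time: 20.7
tool_pos: [0.5122, -0.1944, 0.1073]
tool_rot: [0.863, 0.504, 0.028, 0.011]
wrist_force: [-1.0, -0.2, -0.8]
finger_gap: 0.326
```

Run:
```python
from h import *
st()
```

```text
20.7 [ 0.5122 -0.1944  0.1073] [0.863  0.5042 0.0276 0.0112] [-1.03 -0.2  -0.82] [-0.052  0.07  -0.035] 0.326 [-0.543  0.254  1.763  0.043  1.079 -1.62 ]
```

>>> {"name": "step_arm", "arguments": {"targets": [[20, 0, 0, -0.003, 0], [20, 0, 0, -0.003, 0], [20, 0, 0, -0.003, 0], [20, 0, 0, -0.002, 0], [20, 0, 0, -0.002, 0], [20, 0, 0, -0.002, 0], [20, 0, 0, 0, 0], [20, 0, 0, 0, 0]]}}

```text
time: 21.5
tool_pos: [0.5121, -0.194, 0.0912]
tool_rot: [0.863, 0.504, 0.028, 0.011]
wrist_force: [-0.5, 0.2, -1.2]
finger_gap: 0.325
```

Run:
```python
from h import *
st()
```

```text
21.5 [ 0.5121 -0.194   0.0912] [0.863  0.5043 0.0277 0.0109] [-0.55  0.22 -1.17] [ 0.089  0.054 -0.003] 0.325 [-0.543  0.277  1.773  0.044  1.047 -1.621]
```

>>> {"name": "step_arm", "arguments": {"targets": [[20, 0, 0, -0.0015, 0], [20, 0, 0, -0.0015, 0], [20, 0, 0, -0.0015, 0], [20, 0, 0, -0.0015, 0], [20, 0, 0, -0.0015, 0], [20, 0, 0, -0.0015, 0], [20, 0, 0, -0.001, 0], [20, 0, 0, -0.001, 0]]}}

```text
time: 22.3
tool_pos: [0.5128, -0.1938, 0.0813]
tool_rot: [0.863, 0.504, 0.028, 0.011]
wrist_force: [-1.7, 1.2, 0.9]
finger_gap: 0.324
```

Run:
```python
from h import *
st()
```

```text
22.3 [ 0.5128 -0.1938  0.0813] [0.863  0.5043 0.0283 0.0111] [-1.66  1.2   0.9 ] [0.31  0.283 0.04 ] 0.324 [-0.542  0.292  1.778  0.046  1.025 -1.622]
```

>>> {"name": "step_arm", "arguments": {"targets": [[20, 0, 0, -0.0015, 0], [20, 0, 0, -0.0015, 0], [20, 0, 0, -0.0015, 0], [20, 0, 0, -0.0015, 0], [20, 0, 0, -0.0015, 0], [20, 0, 0, -0.0015, 0], [20, 0, 0, -0.0015, 0], [20, 0, 0, -0.0015, 0]]}}

```text
time: 23.1
tool_pos: [0.5138, -0.1943, 0.0762]
tool_rot: [0.863, 0.505, 0.028, 0.011]
wrist_force: [-5.6, 3.8, 11.7]
finger_gap: 0.329
```

Run:
```python
from h import *
st()
```

```text
23.1 [ 0.5138 -0.1943  0.0762] [0.8628 0.5047 0.0282 0.0111] [-5.58  3.78 11.7 ] [0.702 0.936 0.014] 0.329 [-0.542  0.302  1.778  0.046  1.016 -1.624]
```

>>> {"name": "step_arm", "arguments": {"targets": [[20, 0, 0, -0.0018, 0], [20, 0, 0, -0.0018, 0], [20, 0, 0, -0.0018, 0], [20, 0, 0, -0.0018, 0], [20, 0, 0, -0.0018, 0], [20, 0, 0, -0.0018, 0], [20, 0, 0, -0.0018, 0], [20, 0, 0, -0.0018, 0]]}}

```text
time: 23.9
tool_pos: [0.5139, -0.1944, 0.0762]
tool_rot: [0.862, 0.506, 0.027, 0.01]
wrist_force: [-6.0, 3.8, 14.2]
finger_gap: 0.327
```

Run:
```python
from h import *
st()
c=snap('scene','sc9.png');b=c['image']
cv2.imwrite('pics/c9.png',cv2.resize(b[100:210,283:393],(550,550),interpolation=2)[:,:,::-1])
```

```text
23.9 [ 0.5139 -0.1944  0.0762] [0.8623 0.5056 0.0271 0.0099] [-6.03  3.83 14.17] [0.653 1.064 0.   ] 0.327 [-0.541  0.304  1.775  0.045  1.02  -1.625]
```

View pics/c9.png

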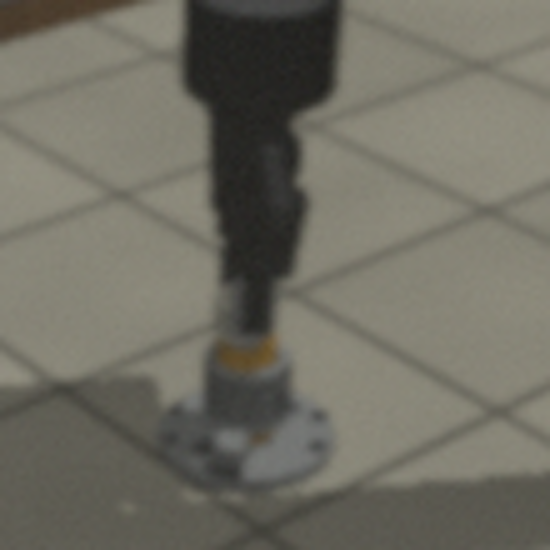

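>>> {"name": "step_arm", "arguments": {"targets": [[20, 0, 0, 0, 0], [30, 0, 0, 0, 0], [60, 0, 0, 0, 0], [100, 0, 0, 0, 0], [100, 0, 0, 0, 0], [100, 0, 0, 0, 0], [100, 0, 0, 0, 0], [100, 0, 0, 0, 0]]}}

```text
time: 24.75
tool_pos: [0.5149, -0.1959, 0.0759]
tool_rot: [0.862, 0.506, 0.027, 0.012]
wrist_force: [0.0, -0.0, 0.1]
finger_gap: 1.002
```

Run:
```python
from h import *
st()
```

```text
24.75 [ 0.5149 -0.1959  0.0759] [0.8623 0.5056 0.0274 0.0117] [ 0.02 -0.03  0.1 ] [0.004 0.081 0.045] 1.002 [-0.542  0.305  1.774  0.043  1.016 -1.625]
```

>>> {"name": "step_arm", "arguments": {"targets": [[100, -0.0005, 0.001, -0.008, 0], [100, -0.0005, 0.0005, -0.01, 0], [100, 0, 0, -0.01, 0], [100, 0, 0, -0.005, 0], [100, 0, 0, -0.002, 0], [100, 0, 0, 0, 0], [100, 0, 0, 0, 0], [100, 0, 0, 0, 0]]}}

```text
time: 25.55
tool_pos: [0.5129, -0.1937, 0.0364]
tool_rot: [0.862, 0.506, 0.027, 0.011]
wrist_force: [-0.0, -1.0, -0.4]
finger_gap: 1.001
```

Run:
```python
from h import *
st()
c=snap('scene','sc10.png');b=c['image']
cv2.imwrite('pics/c10.png',cv2.resize(b[100:210,283:393],(550,550),interpolation=2)[:,:,::-1])
```

```text
25.55 [ 0.5129 -0.1937  0.0364] [0.8623 0.5055 0.0268 0.0107] [-0.04 -0.98 -0.39] [-0.051 -0.001  0.049] 1.001 [-0.541  0.365  1.795  0.046  0.938 -1.627]
```

View pics/c10.png

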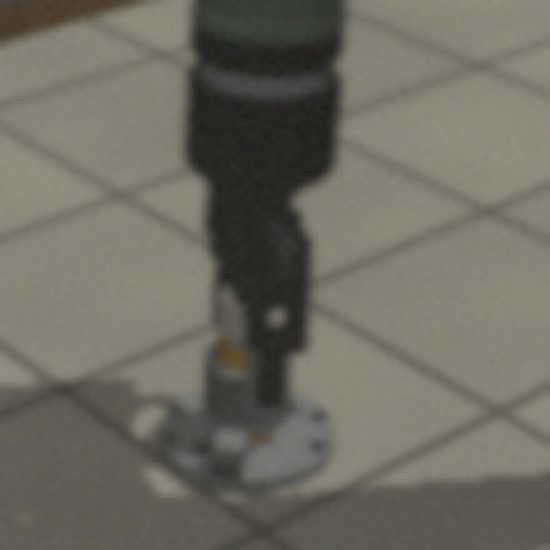

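>>> {"name": "step_arm", "arguments": {"force": 60, "targets": [[70, 0, 0, 0, 0], [50, 0, 0, 0, 0], [40, 0, 0, 0, 0], [20, 0, 0, 0, 0], [20, 0, 0, 0, 0], [20, 0, 0, 0, 0], [20, 0, 0, 0, 0], [20, 0, 0, 0, 0]]}}

```text
time: 26.4
tool_pos: [0.5138, -0.194, 0.0382]
tool_rot: [0.862, 0.505, 0.028, 0.012]
wrist_force: [-0.6, 0.3, 0.9]
finger_gap: 0.518
```

Run:
```python
from h import *
st()
```

```text
26.4 [ 0.5138 -0.194   0.0382] [0.8624 0.5054 0.0276 0.0116] [-0.57  0.29  0.85] [ 0.069  0.088 -0.07 ] 0.518 [-0.54   0.362  1.794  0.046  0.939 -1.627]
```

>>> {"name": "step_arm", "arguments": {"force": 80, "targets": [[20, 0, 0, -0.001, 0], [20, 0, 0, -0.001, -0.1], [20, 0, 0, -0.001, -0.1], [20, 0, 0, -0.001, -0.1], [20, 0, 0, -0.001, -0.1], [20, 0, 0, -0.001, -0.1], [20, 0, 0, -0.001, -0.1], [20, 0, 0, 0, 0]]}}

```text
time: 27.2
tool_pos: [0.5137, -0.1945, 0.0395]
tool_rot: [0.976, 0.218, 0.021, 0.019]
wrist_force: [-3.3, 1.4, 8.2]
finger_gap: 0.509
```

Run:
```python
from h import *
st()
```

```text
27.2 [ 0.5137 -0.1945  0.0395] [0.9756 0.2177 0.0214 0.0191] [-3.3   1.38  8.22] [ 0.261  0.495 -0.013] 0.509 [-5.200e-01  3.580e-01  1.797e+00  1.000e-03  9.300e-01 -9.590e-01]
```

>>> {"name": "step_arm", "arguments": {"targets": [[20, 0, 0, 0.001, -0.05], [20, 0, 0, 0.001, -0.05], [20, 0, 0, 0.001, -0.03], [20, 0, 0, 0.001, 0], [20, 0, 0, 0.001, 0], [20, 0, 0, 0.001, 0], [20, 0, 0, 0.001, 0], [20, 0, 0, 0.001, 0]]}}

```text
time: 28.0
tool_pos: [0.5134, -0.1944, 0.0493]
tool_rot: [0.988, 0.152, 0.02, 0.021]
wrist_force: [1.6, -1.3, -7.3]
finger_gap: 0.507
```

Run:
```python
from h import *
st()
```

```text
28.0 [ 0.5134 -0.1944  0.0493] [0.9879 0.1525 0.0199 0.0205] [ 1.59 -1.26 -7.27] [-0.046 -0.479 -0.015] 0.507 [-0.515  0.342  1.792 -0.009  0.95  -0.816]
```

>>> {"name": "step_arm", "arguments": {"targets": [[20, 0, 0, 0, 0], [40, 0, 0, 0, 0], [70, 0, 0, 0, 0], [100, 0, 0, 0, 0], [100, 0, 0, 0, 0], [100, 0, 0, 0, 0], [100, 0, 0, 0.01, 0], [100, 0, 0, 0.02, 0]]}}

```text
time: 28.8
tool_pos: [0.5111, -0.1932, 0.0774]
tool_rot: [0.988, 0.153, 0.017, 0.018]
wrist_force: [-0.6, -0.0, 0.1]
finger_gap: 1.003
```

>>> {"name": "step_arm", "arguments": {"targets": [[100, 0, 0, 0.03, 0], [100, 0, 0, 0.03, 0], [100, 0, 0, 0.03, 0], [100, -0.02, 0.04, 0.02, 0], [100, -0.02, 0.04, 0, 0], [100, -0.02, 0.04, 0, 0], [100, -0.01, 0.03, 0, 0], [100, 0, 0, 0, 0]]}}

```text
time: 29.6
tool_pos: [0.4426, -0.0416, 0.2037]
tool_rot: [0.988, 0.151, 0.026, 0.023]
wrist_force: [1.1, -0.6, 0.6]
finger_gap: 1.001
```

Run:
```python
from h import *
st()
a=snap('top','top11.png');b=snap('scene','sc11.png')
for cam in ['top','scene']:
    for n in ['sleeve_top','nozzle','mouth','roller_high','pinbox','soap']:
        print(n,[(np.round(x['at'],4),round(x['confidence'],2)) for x in manip.landmark_of(cam,n)[:1]])
a=a['image'];b=b['image']
cv2.imwrite('pics/c11.png',cv2.hconcat([cv2.resize(a[200:280,314:394],(400,400),interpolation=2),cv2.resize(b[140:210,298:368],(400,400),interpolation=2)])[:,:,::-1])
```

```text
29.6 [ 0.4426 -0.0416  0.2037] [0.9879 0.151  0.0256 0.0231] [ 1.08 -0.58  0.62] [0.017 0.041 0.008] 1.001 [-0.274 -0.095  1.92  -0.022  1.251 -0.571]
sleeve_top [(array([ 0.5118, -0.198 ,  0.0699]), 0.53)]
nozzle [(array([ 0.5103, -0.1908,  0.0273]), 0.66)]
mouth [(array([ 0.5134, -0.1943,  0.068 ]), 0.86)]
roller_high [(array([0.4615, 0.0125, 0.0486]), 0.58)]
pinbox [(array([ 0.6242, -0.0066,  0.0024]), 0.62)]
soap [(array([0.5558, 0.1759, 0.0078]), 0.76)]
sleeve_top [(array([ 0.5151, -0.1936,  0.0667]), 0.52)]
nozzle [(array([ 0.513 , -0.1914,  0.0276]), 0.64)]
mouth [(array([ 0.5125, -0.1919,  0.0694]), 0.83)]
roller_high [(array([0.4633, 0.0059, 0.0475]), 0.91)]
pinbox [(array([ 0.6204, -0.0088,  0.0018]), 0.68)]
soap [(array([0.5561, 0.178 , 0.0103]), 0.94)]
```

View pics/c11.png

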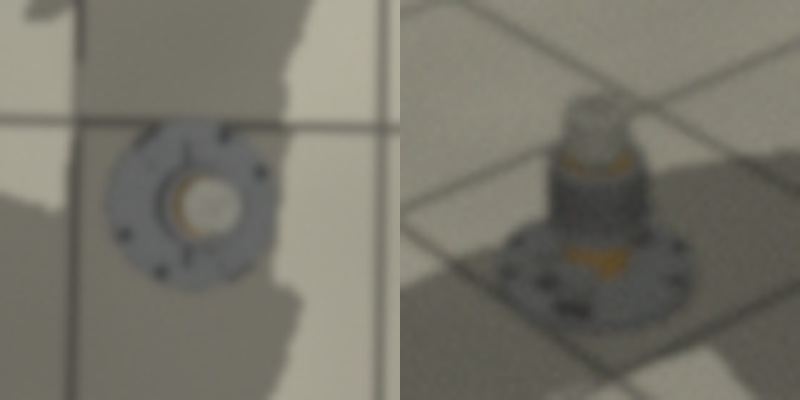

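Run:
```python
from h import *
for cam,x0,y0,s in [('top',314,200,5),('scene',298,140,400/70)]:
    c=manip.camera(cam)
    m=manip.outline_of(cam,'nozzle')
    for z in (.071,.093):
        u,v=proj(c,[.5136,-.1942,z]); print(cam,z,(u-x0)*s,(v-y0)*s, 'per 1mm x/y',np.subtract(proj(c,[.5146,-.1942,z]),(u,v))*s,np.subtract(proj(c,[.5136,-.1932,z]),(u,v))*s)
    if m:
        ys,xs=np.nonzero(m[0]['pixels']); print(m[0]['confidence'],(xs.mean()+.5-x0)*s,(ys.mean()+.5-y0)*s,xs.min(),xs.max(),ys.min(),ys.max())
st()
```

```text
top 0.071 201.32689682569662 201.1951924612083 per 1mm x/y [ 0.02998587 -1.89199637] [-1.87897506 -0.04018277]
top 0.093 206.36278366125254 202.16417948971554 per 1mm x/y [ 0.03029576 -1.93332078] [-1.91980423 -0.04103042]
0.67 -412.214537963508 28.65950559152438 200 257 175 243
scene 0.071 192.94805223632466 150.00394459152224 per 1mm x/y [-1.66603257  0.71686229] [1.42352227 0.86625931]
scene 0.093 193.5550987698743 107.94968358778273 per 1mm x/y [-1.68789038  0.70396486] [1.44288338 0.84969402]
0.41 200.0 131.68831168831161 328 337 157 169
30.5 [ 0.4439 -0.0446  0.2028] [0.9882 0.1491 0.025  0.0235] [ 0.12  0.1  -0.75] [0.015 0.029 0.015] 0.999 [-0.279 -0.09   1.917 -0.023  1.249 -0.572]
```

Run:
```python
from h import *
im=cv2.imread('pics/top11.png'); im0=cv2.imread('pics/top0.png')
c=manip.camera('top')
g=cv2.resize(im[200:280,314:394],(800,800),interpolation=cv2.INTER_CUBIC)
gray=cv2.cvtColor(g,cv2.COLOR_BGR2GRAY)
roi=gray[300:520,300:540]; print(np.percentile(roi,[5,25,50,75,95]))
for t in (125,135,145):
    n,l,s,ce=cv2.connectedComponentsWithStats((gray>t).astype(np.uint8))
    k=l[410,424]; print(t,k,s[k],ce[k]/10+[314,200])
# mouth dark hole in top0
g0=cv2.cvtColor(cv2.resize(im0[200:280,314:394],(800,800),interpolation=cv2.INTER_CUBIC),cv2.COLOR_BGR2HSV)
m=((g0[...,0]>8)&(g0[...,0]<25)&(g0[...,1]>110)).astype(np.uint8)
n,l,s,ce=cv2.connectedComponentsWithStats(m); k=1+s[1:,4].argmax(); x,y,w,h=s[k][:4]; print('brass',s[k],np.array([x+w/2,y+h/2])/10+[314,200])
print(proj(c,[.5136,-.1942,.068]),proj(c,[.5136,-.1942,.0925]))
cv2.imwrite('pics/c12.png',g[200:600,200:600])
```

```text
[ 83.  94. 100. 104. 129.]
125 0 [     0      0    800    800 402304] [346.06815592 242.39202618]
135 0 [     0      0    800    800 429811] [347.44313501 241.9149575 ]
145 0 [     0      0    800    800 447393] [348.27675064 241.64940444]
brass [ 358  358  106  106 6994] [355.1 241.1]
(np.float64(354.1313583125772), np.float64(240.21325064876538)) (np.float64(355.2491787263537), np.float64(240.42833758707826))
```

View pics/c12.png

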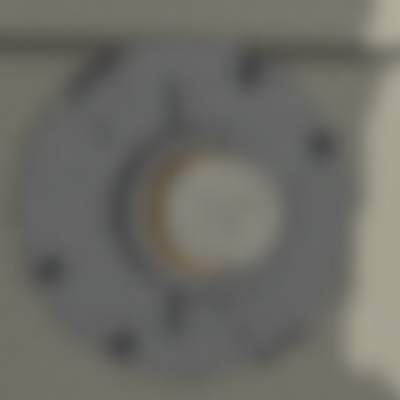

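Run:
```python
from h import *
f=lambda n:cv2.createCLAHE(3,(2,2)).apply(cv2.cvtColor(cv2.resize(cv2.imread('pics/'+n)[165:205,310:350],(400,400),interpolation=2),cv2.COLOR_BGR2GRAY))
f2=lambda n:cv2.createCLAHE(3,(2,2)).apply(cv2.cvtColor(cv2.resize(cv2.imread('pics/'+n)[220:260,332:372],(400,400),interpolation=2),cv2.COLOR_BGR2GRAY))
t=cv2.hconcat([f('scene0.png'),f('sc5.png'),f('sc11.png')]);u=cv2.hconcat([f2('top0.png'),f2('top5.png'),f2('top11.png')])
cv2.imwrite('pics/c13.png',cv2.resize(cv2.vconcat([t,u]),(798,532)))
```

```text
(no output)
```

View pics/c13.png

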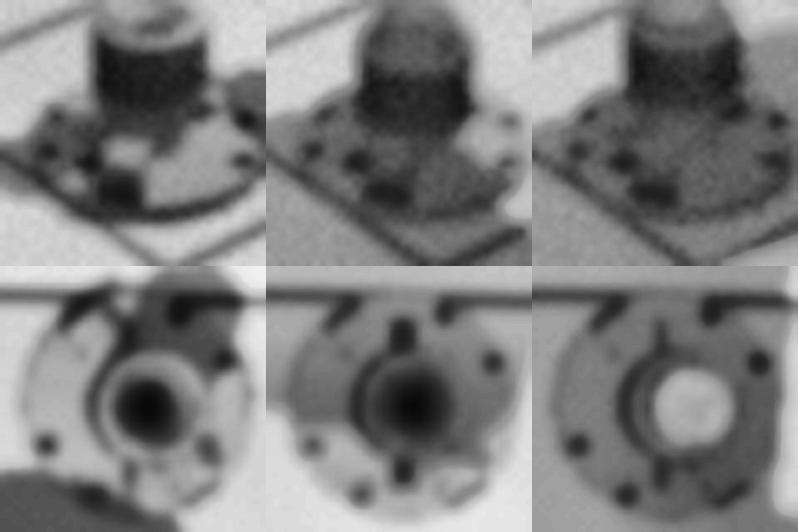

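Run:
```python
from h import *
st(); print(manip.close_job())
```

```text
30.55 [ 0.4439 -0.0445  0.2028] [0.9882 0.1492 0.025  0.0234] [ 0.59 -0.44 -0.28] [ 0.042  0.018 -0.025] 1.004 [-0.279 -0.09   1.917 -0.023  1.249 -0.572]
the job is handed in; nothing more can be done
None
```

The nozzle is seated in the coupling, and the checks I could make show the sleeve up and locked. I handed the job in at 30.6 s; no verdict is reported.

- **Hanging the sleeve:** I pressed it down until it stopped, about 12 mm back, with 17 N at the wrist. I turned it about 0.75 rad to its end stop. It held against a 7 N upward pull and stayed down after I let go.
- **Seating the nozzle:** I pushed it in until it stopped moving. The push force then rose from 11.7 to 14.2 N with no further travel.
- **Locking:** I turned the sleeve back about 0.75 rad, and it rose about 11 mm to its upper stop.

**Last checks:**
- **Sleeve:** The networks put its rim at 67 to 70 mm, so it is fully forward. Its lug marks are where they were at the start.
- **Nozzle:** Its nose reads about 27 mm high against a nominal 32 mm, which is 2 mm below the lowest possible seat and within the networks' 4 mm error. In the top view the barrel is within 1 mm of the axis.
- **Other things:** The soap, pin box and upper roller had not moved beyond measurement error. I did not re-measure the lower roller, shampoo or tumbler, but the arm did not go near the shampoo or tumbler and passed well above the rollers.
- **Robot:** It stands clear, with the wrist force near zero.

**What disagreed:** The tool leaned about 2 to 3 degrees during the job, and I could not correct it with the moves available. The sleeve's turn was judged from the tool's turn and the pictures, because it cannot be read directly.

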